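# Nest the mineral trays in their dock and put the loupe away on top

### The job

Put the specimen trays away one at a time as a pinned stack on the white dock: first the red-lined tray with the black apache tears, then the white-lined tray with the green malachite stones, then the empty blue-lined tray, each seated fully with its four corner pins in the sockets below. Then lay the chrome loupe flat in the middle of the blue tray on top, and let go. Keep the trays level on the way, and leave the malachite slab, the acrylic riser and the geode where they are.

Things in the scene. Friction and masses are not known exactly. Their poses are not given: they have to be found in the camera images.
- dock: White block fixed to the table, 112 (x) x 72 (y) x 20 mm, brass plate on top. Origin: centre of underside; z up. In its top four square sockets, 11 mm wide, 12 mm deep, at x = +-40.5, y = +-20.5 mm, take the bottom tray's pins. A tray seated in it, either way round, lies along its long side, tray origin 12 mm above dock origin.
- tray_tears: Red-lined tray with three fixed black stones below its rim. All three trays: loose, pale wood, about 130 g, 100 (x) x 60 (y) mm, 30 mm high; stand on four round-ended brass corner pins, 7 mm thick, 8 mm long, at x = +-40.5, y = +-20.5 mm. Origin: centre, at pin-tip level; z up. Underside 8, inner floor 12, rim 30 mm above it. Same after a half turn.
- tray_malachite: White-lined tray with four fixed green stones below its rim; same sizes and origin as tray_tears. In each inner corner of every tray a square socket, 11 mm wide, 16 mm deep, open upward, walled by brass strips 3 mm thick, lies above the pin and takes the pin of the next tray. Seated, the underside rests on the rim below: origins 22 mm apart.
- tray_loupe: Blue-lined empty tray; same sizes, origin, pins and sockets as tray_tears and tray_malachite. Walls 4 mm (end walls and socket strips 1.5 mm lower than the long rims), inside 92 x 52 mm, 18 mm deep; the corner sockets leave the middle 64 mm of its length free over the full width.
- loupe: Loose folded chrome loupe lying flat, a lozenge with round ends, 34 (x) x 24 (y) x 22 mm high, 45 g, black-rimmed lens on top. Origin: centre of underside; z up. Fits the middle of the blue tray any way round; gripped across its 24 mm, the fingers have most room in the tray when they close along the tray's long side.
- slab: Loose banded green malachite slab, 85 x 60 x 10 mm, lying flat; a bystander. Origin: centre of its underside.
- riser: Loose clear acrylic riser, 50 (x) x 90 (y) mm, top at 30 mm, with three polished black apache tears fixed on it (49 mm high over all); a bystander. Origin: centre of its underside.
- geode: Loose small half geode, round, 46 mm across and 18 mm high, brown with a violet middle; a bystander. Origin: centre of its underside.

How it is judged:
By the outcome, as a careful person would: the job done as asked, in the order asked, and still so for the second after the job is handed in, with the robot touching nothing.
It also fails if it takes over 128 s, if anything falls off the work surface, if the arm or the gripper's body presses on something with over 40 N, if the wrist force passes 120 N, or if a joint passes its speed limit or range.

### The arm

A 7-joint arm with a two-finger parallel gripper is mounted at the origin on the work surface. World frame = base frame: x ahead of the robot, y to its left, z up, the work surface at z = 0. Lengths are in m, angles in rad, forces in N, time in s.
With the tool pointing down it reaches from about 0.35 to 0.9 m from the base axis. Payload 19.9 kg.
Tool frame: the origin (TCP) lies between the finger pads; the fingertips stand 19 mm ahead of it and the grasp point (between the pads) is the TCP; z points along the fingers, y is the line along which they close (so a half turn about z gives the same grasp; the last joint's range is limited). The gripper opens to 94 mm and grips with 3 to 60 N. Pads are 16 mm wide; open, the fingers measure 119 mm over their backs; the gripper's body (75 mm by 177 mm) begins 78 mm behind the grasp point.
Start: joints at [-1.27, 0.417, -0.01, 1.614, 0.005, 1.111, -0.053], TCP at [0.21, 0.589, 0.224] pointing down, gripper open.
Joint ranges: [-2.81, 2.81], [-0.39, 2.02], [-1.27, 1.25], [0.06, 2.57], [-1.19, 4.33], [0.19, 2], [-2.82, 2.82]. Speed limits (rad/s): [1.89, 1.89, 2.39, 2.39, 3.01, 3.01, 3.01].

### API

Orientations are given as a 3x3 rotation matrix whose columns are the frame's x, y, z axes.
In Python, from rig import robot gives the robot as it stands. Calls block until the motion is done:
- robot.move_ptp(position, orientation): joint-space move of the TCP to a pose.
- robot.move_linear(position, velocity=0.15, frame=None, threshold=None): straight line of the TCP; frame=None keeps the orientation; velocity is the mean speed in m/s. With threshold (N) it stops when the force on the tool has changed by that much, and returns True; else False.
- robot.goto_joints(angles): joint-space move.
- robot.gripper_to(opening): finger opening in m; the grip force is fixed at half the most; returns when the fingers have stopped.
- robot.pause(seconds).
- robot.ik(position, orientation): joint angles nearest the present ones, or None.
- robot.get_state(): the state.
- robot.grab_frame(name): name is "side" or "top" or "wrist"; returns the picture (384x512x3 uint8, red, green, blue); there is no depth.
- robot.camera_info(name): a dict with "fx", "fy", "cx", "cy" (pixels), "rvec" (rotation vector, rad) and "tvec" (3), from world to camera coordinates, as OpenCV has them. Camera axes: x right, y down, z forward; pixel columns grow to the right and rows downward; lengths in m; the calibration is good to about 2 mm. A picture is of the moment at which its call begins: read the wrist's pose just before it. camera_info takes no time and is no camera call; for the wrist camera it gives the pose at the moment of the call.
A pose or a line that the arm cannot do raises robot.PlanningError and nothing moves.
- robot.sign_off(): hands the job in; it is judged then, once.
The state is a dict: "time": time; "qpos": joint angles; "joint_vel": joint speeds; "effort": joint torques, N m; "ee_pos": TCP position; "tool_rot": TCP orientation; "force": force on the tool from outside, world axes, zero at the start; "moment": the same for the moment, N m; "opening": finger opening in m; "grasp_force": force on a finger pad.
Only numpy, scipy, OpenCV 4.12 (cv2) and the standard library are available. Lean on these libraries where they do the work, as an engineer would, in place of code of your own. Each camera call takes 0.05 s, during which the arm holds its last target. There are 200 camera calls.

## Working session

There is one attempt and no reset: what is moved stays moved. The work goes in short steps, each a Python script; the robot and the scene stay as the last script left them, time stands still between calls to the robot, and variables do not carry over. Pictures are saved under pics/ and viewed, at most 14 in all, crops included, and the job is handed in when it is done.

```bash
mkdir -p pics; ls; python3 - <<'E'
from rig import robot
import cv2,numpy as np
for n in("top","side"):
    f=robot.grab_frame(n); cv2.imwrite(f"pics/{n}0.png",f[...,::-1]); 
    i=robot.camera_info(n); R=cv2.Rodrigues(np.array(i["rvec"]))[0]; print(n,i["fx"],i["cx"],i["cy"],(-R.T@np.array(i["tvec"]).ravel()).round(3),R.round(2).tolist())
s=robot.get_state();print(s["time"],s["tool_rot"],s["opening"])
E
```

```text
pics
top 357.7347733858141 255.58224810595948 193.97755815016998 [ 0.349 -0.031  0.981] [[0.04, -1.0, -0.0], [-0.98, -0.04, -0.2], [0.2, 0.01, -0.98]]
side 378.8417000889628 250.61783567802598 197.13968120124554 [0.319 0.648 0.52 ] [[-0.95, -0.3, -0.01], [-0.17, 0.55, -0.82], [0.26, -0.77, -0.58]]
0.1 [[-9.41832528e-01  3.36082445e-01 -2.81209238e-04]
 [ 3.36082549e-01  9.41831921e-01 -1.07341717e-03]
 [-9.59048302e-05 -1.10548873e-03 -9.99999384e-01]] 0.09380231020819234
```

View pics/top0.png

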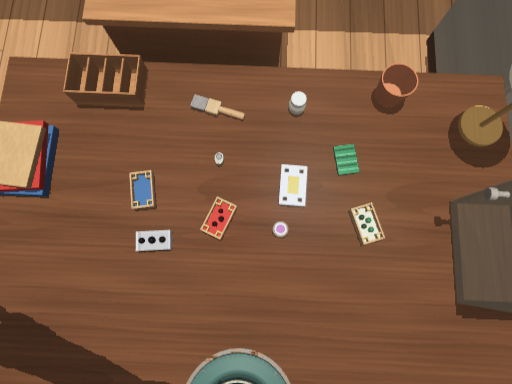

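View pics/side0.png

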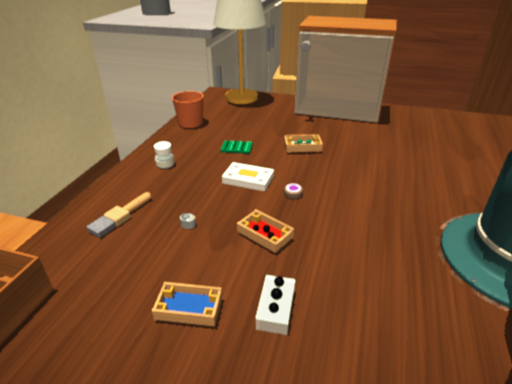

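The top view shows the red tray at (218,218), white tray (368,223), blue tray (142,190), dock (293,185), loupe (219,158), slab (346,159), riser (153,240) and geode (281,229). The side view agrees with this. Next I'll get coarse poses and take a wrist look.

```bash
cat > h.py <<'E'
from rig import robot
import cv2,numpy as np
def cam(n):
    i=robot.camera_info(n); R=cv2.Rodrigues(np.array(i["rvec"],float))[0]
    K=np.array([[i["fx"],0,i["cx"]],[0,i["fy"],i["cy"]],[0,0,1.]]); return K,R,np.array(i["tvec"],float).ravel()
def rays(px,z,c):
    K,R,t=c; o=-R.T@t; d=(R.T@np.linalg.inv(K)@np.c_[np.reshape(px,(-1,2)),np.ones(len(np.reshape(px,(-1,2))))].T).T
    return (o+d*((z-o[2])/d[:,2])[:,None])[:,:2]
def proj(p,c):
    K,R,t=c; q=K@(R@np.array(p)+t); return q[:2]/q[2]
def blob(img,px,thr=100):
    "bright component nearest pixel px -> contour"
    m=cv2.morphologyEx((img.max(2)>thr).astype(np.uint8),cv2.MORPH_CLOSE,np.ones((3,3)))
    cs=[c for c in cv2.findContours(m,cv2.RETR_EXTERNAL,cv2.CHAIN_APPROX_NONE)[0] if cv2.contourArea(c)>40]
    return max(cs,key=lambda c:cv2.pointPolygonTest(c,tuple(map(float,px)),True))
def rect(c,z,cm):
    "-> centre, angle of long side, sizes (m, rad) of the outline at height z"
    w=rays(c.reshape(-1,2),z,cm); (x,y),(a,b),th=cv2.minAreaRect((w*1000).astype(np.float32))
    if a<b: a,b,th=b,a,th+90
    th=np.deg2rad((th+90)%180-90); return np.array([x,y])/1000,th,(round(a,1),round(b,1))
def Rd(th):
    "tool down, closing line (tool y) at angle th in world"
    y=np.array([np.cos(th),np.sin(th),0]); z=np.array([0,0,-1.]); return np.c_[np.cross(y,z),y,z]
def look(xy,th,z=0.25,save=None,target_z=0.03):
    "put the wrist camera above xy; closing line at th"
    s=robot.get_state(); K,R,t=cam("wrist"); off=s["tool_rot"].T@(-R.T@t-s["ee_pos"]) if isinstance(s["tool_rot"],np.ndarray) else np.array(s["tool_rot"]).T@(-R.T@t-np.array(s["ee_pos"]))
    D=Rd(th); p=np.r_[np.array(xy)-(D@off)[:2],z]; robot.move_ptp(p,D); robot.pause(.2)
    c=cam("wrist"); f=robot.grab_frame("wrist")
    if save: cv2.imwrite(save,f[...,::-1])
    return f,c
E
python3 - <<'E'
from h import *
f=cv2.imread("pics/top0.png");c=cam("top")
for n,px,z in [("red",(218,218),.03),("white",(368,223),.03),("blue",(142,190),.03),("dock",(293,185),.02),("loupe",(219,158),.022),("slab",(346,159),.01),("riser",(153,240),.03),("geode",(281,229),.018)]:
    b=blob(f,px); print(n,*rect(b,z,c))
s=robot.get_state();K,R,t=cam("wrist");T=np.array(s["tool_rot"])
print(K[0,0],T.T@(-R.T@t-np.array(s["ee_pos"])),(R@T).round(3))
E
```

```text
red [ 0.6086601 -0.0026864] -1.5287365742908412 (1530.0, 1077.6)
white [ 0.6086601 -0.0026864] -1.5287365742908412 (1530.0, 1077.6)
blue [ 0.6086601 -0.0026864] -1.5287365742908412 (1530.0, 1077.6)
dock [ 0.61139221 -0.0023894 ] -1.528736586774409 (1546.1, 1088.9)
loupe [ 0.61084583 -0.00244879] -1.5287365784520304 (1542.9, 1086.7)
slab [ 0.61412439 -0.00209229] -1.528736570129652 (1562.2, 1100.3)
riser [ 0.6086601 -0.0026864] -1.5287365742908412 (1530.0, 1077.6)
geode [ 0.61193884 -0.0023299 ] -1.5287364036820839 (1549.3, 1091.2)
339.3087096616326 [ 6.59432020e-02 -4.71436164e-05 -1.60685358e-01] [[-0.001  1.    -0.001]
 [-0.973 -0.001 -0.232]
 [-0.232  0.001  0.973]]
```

```bash
sed -i 's/thr=100/thr=150,amax=30000/; s/if cv2.contourArea(c)>40/if 40<cv2.contourArea(c)<amax/' h.py
python3 - <<'E'
from h import *
f=cv2.imread("pics/top0.png");c=cam("top")
for n,px,z in [("red",(218,218),.03),("white",(368,223),.03),("blue",(142,190),.03),("dock",(293,185),.02),("loupe",(219,158),.022),("slab",(346,159),.01),("riser",(153,240),.03),("geode",(281,229),.018)]:
    b=blob(f,px,100 if n=="slab" else 130,3000); print(n,*rect(b,z,c),f[px[1],px[0]+20])
    if n=="red": red=rect(b,z,c)
    if n=="dock":d=rect(b,z,c)
f,c=look(red[0],red[1]+np.pi/2,.22,"pics/w_red.png"); s=robot.get_state();print(s["time"],s["ee_pos"],s["qpos"])
E
```

```text
red [0.36412225 0.01650444] -1.5281372548546541 (408.7, 33.4) [ 59  84 128]
white [ 0.36322562 -0.41282904] -1.528097473885871 (258.1, 30.6) [ 63  92 134]
blue [0.5152691  0.46296722] -1.398626857194368 (411.4, 103.9) [ 59  84 127]
dock [0.63685883 0.28698187] -1.5283301010070895 (510.7, 32.1) [ 74  96 132]
loupe [0.6362608  0.28632062] -1.5283367089755442 (509.6, 32.1) [ 59  86 130]
slab [ 0.4194043 -0.6244071] 0.0595668949734779 (252.3, 89.0) [ 58  85 126]
riser [0.40109613 0.3133519 ] -1.464202854756041 (230.0, 54.2) [ 54  77 116]
geode [ 0.39590509 -0.14117035] -1.528146671625821 (175.5, 5.3) [ 66  88 127]
2.6917 [ 0.36707878 -0.04919929  0.22000058] [-7.86518349e-01 -1.10984224e-01  7.98117380e-01  2.21628074e+00
  9.43762140e-02  1.00501090e+00  1.00912290e-03]
```

```bash
python3 - <<'E'
from h import *
f=cv2.imread("pics/top0.png");c=cam("top")
print(f[185,120:150,:].tolist()); print(f[218,195:240].max(1).tolist()); 
for n,px,z in [("red",(218,218),.03),("white",(368,223),.03),("blue",(142,190),.03),("dock",(293,185),.02),("loupe",(219,158),.022),("slab",(346,159),.01),("riser",(153,240),.03),("geode",(281,229),.018)]:
    print(n,rays([px],z,c)[0].round(3), end=' ')
    for t in (150,170,190): print(rect(blob(f,px,t,3000),z,c),end=' ')
    print()
E
```

```text
[[54, 80, 123], [54, 81, 123], [55, 81, 123], [56, 82, 124], [55, 81, 123], [57, 83, 124], [56, 81, 123], [56, 81, 123], [56, 81, 122], [56, 81, 122], [135, 180, 217], [107, 145, 179], [57, 80, 104], [62, 70, 79], [176, 127, 87], [181, 131, 89], [180, 131, 88], [180, 131, 89], [179, 129, 88], [181, 131, 89], [181, 130, 89], [180, 130, 89], [179, 130, 88], [179, 129, 88], [180, 131, 90], [180, 131, 89], [181, 131, 89], [180, 130, 88], [179, 130, 89], [180, 130, 89]]
[124, 124, 123, 123, 123, 123, 123, 123, 122, 123, 159, 223, 183, 119, 214, 225, 224, 224, 225, 225, 225, 225, 225, 120, 53, 54, 56, 49, 47, 202, 223, 224, 223, 223, 229, 186, 108, 81, 125, 128, 129, 128, 128, 128, 128]
red [0.474 0.076] (array([0.47612506, 0.07627969]), np.float64(-0.40666722845813524), (101.9, 60.7)) (array([0.47643738, 0.0756476 ]), np.float64(-0.40925861735683683), (100.4, 60.1)) (array([0.4761246 , 0.07625354]), np.float64(-0.4064400608171515), (99.5, 58.3)) 
white [ 0.477 -0.325] (array([ 0.47770682, -0.32402234]), np.float64(0.33958456415450666), (103.1, 61.3)) (array([ 0.47767554, -0.32407574]), np
[... 1042 characters left out ...]
ay([ 0.57926831, -0.12442094]), np.float64(-0.04019668822921999), (115.5, 73.7)) (array([ 0.57907953, -0.12421147]), np.float64(-0.03946325366501217), (113.7, 72.5)) 
riser [0.408 0.244] (array([0.40853848, 0.24656154]), np.float64(-1.4754413529442836), (89.8, 52.0)) (array([0.40846124, 0.24555846]), np.float64(-1.479556552684458), (87.7, 50.3)) (array([0.40805383, 0.24518094]), np.float64(-1.466169482707767), (87.6, 48.1)) 
geode [ 0.453 -0.094] (array([ 0.45389795, -0.09164083]), np.float64(0.03291274707196072), (40.6, 37.8)) (array([ 0.45386273, -0.09161774]), np.float64(-1.5282013829414653), (37.9, 35.1)) (array([ 0.45386374, -0.09164233]), np.float64(0.042595031238404475), (35.1, 32.4))
```

View pics/w_red.png

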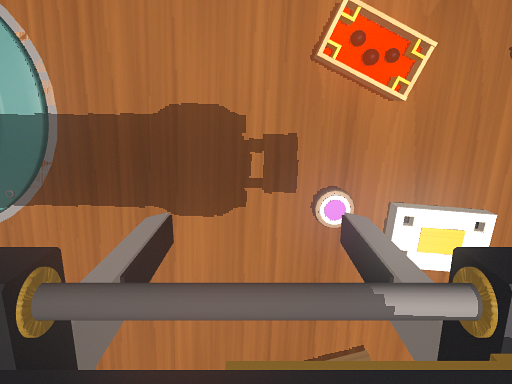

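The wrist view shows the red tray at (375,48), the geode at (334,208) and the dock at (441,238), with a well-exposed scene. The top blobs at threshold 150 give correct sizes, so I'll use those and refine with the wrist.

```bash
cat >> h.py <<'E'
C={"red":((.476,.076),-.407),"white":((.4777,-.324),.339),"blue":((.545,.291),.17),"dock":((.577,-.1232),-.04),"loupe":((.6445,.087),.06)}
def measure(n,z,thr=165,h=.15,save=None,xy=None,th=None):
    xy=C[n][0] if xy is None else xy; th=C[n][1] if th is None else th
    f,c=look(xy,th+np.pi/2,h,None); f=f.copy(); g=f.copy(); g[215:]=0
    b=blob(np.repeat(g[...,1:2],3,2),proj([*xy,z],c),thr); r=rect(b,z,c)
    if save: cv2.drawContours(f,[b],-1,(255,0,255),1); cv2.imwrite(save,f[...,::-1])
    print(n,r,robot.get_state()["time"]); return r
E
python3 - <<'E'
from h import *
d=measure("dock",.02,save="pics/a.png"); r=measure("red",.03,save="pics/b.png")
cv2.imwrite("pics/ab.png",np.vstack([cv2.imread("pics/a.png")[:300],cv2.imread("pics/b.png")[:300]]))
E
```

```text
dock (array([ 0.58015265, -0.12262935]), np.float64(-0.03993436686184718), (111.5, 71.9)) 4.7417
red (array([0.45139514, 0.1147515 ]), np.float64(-0.381183439987167), (18.4, 10.8)) 5.8333
```

View pics/ab.png

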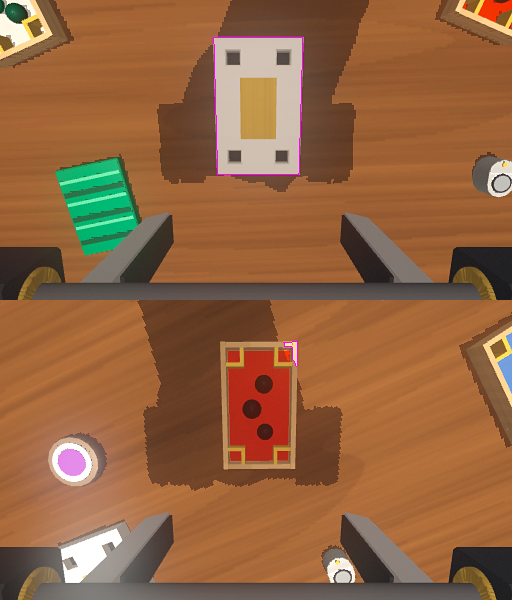

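The dock outline is exact. The red tray's rim sits in the gripper's shadow, so it needs a lower threshold.

```bash
python3 - <<'E'
from h import *
f=robot.grab_frame("wrist"); c=cam("wrist"); print(f[110,200:310:2,1].tolist()); f=f.copy();f[215:]=0
for t in (90,110,120,130,140):
    print(t,rect(blob(np.repeat(f[...,1:2],3,2),proj([*C["red"][0],.03],c),t),.03,c))
E
```

```text
[60, 61, 62, 61, 60, 58, 60, 56, 58, 58, 59, 148, 143, 129, 111, 40, 41, 39, 43, 41, 43, 38, 28, 29, 33, 30, 33, 29, 23, 26, 26, 40, 40, 41, 39, 43, 42, 38, 38, 41, 39, 43, 42, 41, 41, 88, 143, 143, 79, 61, 62, 65, 63, 62, 63]
90 (array([0.53156427, 0.25227127]), np.float64(-0.2360507479577728), (80.9, 34.4))
110 (array([0.47850854, 0.0773279 ]), np.float64(-0.4054056890497647), (101.6, 61.2))
120 (array([0.47898041, 0.07661574]), np.float64(-0.40410047379951686), (100.1, 60.1))
130 (array([0.47900134, 0.0766229 ]), np.float64(-0.4062115615956227), (100.1, 60.0))
140 (array([0.49703781, 0.06870661]), np.float64(1.1620233368628357), (59.5, 59.2))
```

```bash
cat >> h.py <<'E'
D=np.array([.58015,-.12263]); DT=-.03993; G=.029
def pick(xy,th,z0,g=G,close=.04):
    R=Rd(th+np.pi/2); robot.move_ptp([*xy,z0+g+.07],R); robot.move_linear([*xy,z0+g],.12,R); robot.gripper_to(close); robot.pause(.2)
    s=robot.get_state(); print("grip",s["opening"],s["grasp_force"],np.array(s["force"]).round(1))
    robot.move_linear([*xy,z0+g+.09],.12); s=robot.get_state(); print("lifted",s["opening"],s["time"],np.array(s["force"]).round(1))
def place(xy,th,z0,g=G,rel=.094,pre=.09):
    R=Rd(th); robot.move_ptp([*xy,z0+g+pre],R); robot.move_linear([*xy,z0+g+.012],.12); robot.pause(.3)
    hit=robot.move_linear([*xy,z0+g+.0005],.03,threshold=8); s=robot.get_state()
    print("down",hit,"above seat mm",(s["ee_pos"][2]-z0-g)*1000,np.array(s["force"]).round(1),np.array(s["moment"]).round(2),s["time"]); return s
def letgo(rel=.094,up=.1):
    robot.gripper_to(rel); p=np.array(robot.get_state()["ee_pos"]); robot.move_linear([p[0],p[1],p[2]+up],.15)
E
sed -i 's/thr=165/thr=125/' h.py
python3 - <<'E'
from h import *
pick([.47899,.07662],-.4055,0); s=place(D,DT+np.pi/2,.012)
f=robot.grab_frame("side"); cv2.imwrite("pics/s1.png",cv2.resize(f[100:260,150:350,::-1],None,fx=3,fy=3))
E
```

```text
grip 0.059790946932172725 29.999846667051315 [0.2 0.  2.6]
lifted 0.05950031614218954 8.7667 [ 0.  -0.3 -1. ]
down True above seat mm 0.16554542926460608 [-1.5  0.3  7.6] [0.25 0.28 0.01] 11.1833
```

View pics/s1.png

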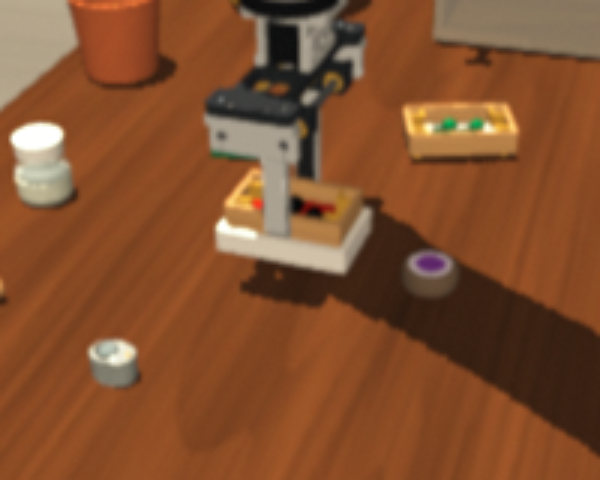

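The red tray sits flush on the dock, 0.2 mm from the computed seat height. I'll release it, measure the seated tray, then measure the white one.

```bash
python3 - <<'E'
from h import *
letgo()
measure("dock",.042,h=.165,xy=D,th=DT,save="pics/c.png"); measure("white",.03,save="pics/d.png")
cv2.imwrite("pics/cd.png",np.vstack([cv2.imread("pics/c.png")[:300],cv2.imread("pics/d.png")[:300]]))
E
```

```text
dock (array([ 0.58017389, -0.12268828]), np.float64(-0.03941118886570112), (104.3, 67.2)) 13.3917
white (array([ 0.48082709, -0.32352316]), np.float64(0.34287726323676704), (100.4, 60.0)) 14.4833
```

View pics/cd.png

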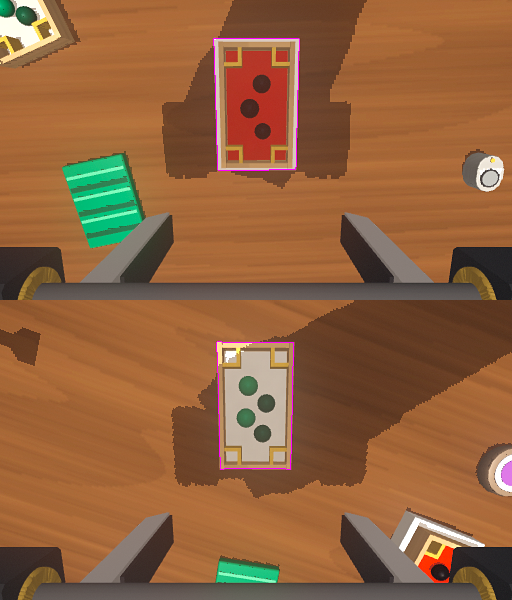

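The red tray is centred on the dock and the white tray's outline is clean (100.4 x 60.0). I'll do the white tray next.

```bash
python3 - <<'E'
from h import *
pick([.48083,-.32352],.3429,0); s=place(D,DT+np.pi/2,.034)
f=robot.grab_frame("side"); cv2.imwrite("pics/s2.png",cv2.resize(f[100:260,150:350,::-1],None,fx=3,fy=3))
if (s["ee_pos"][2]-.034-G)<.0012:
    letgo(); measure("blue",.03,save="pics/e.png")
E
```

```text
grip 0.06052232626745024 29.997133277356625 [-0.9  1.4  2.5]
lifted 0.05959308071972424 17.3583 [-0.5  0.2 -2.1]
down True above seat mm 0.1902486645740352 [-1.7  0.8  8.1] [0.25 0.35 0.04] 19.7833
blue (array([0.54853638, 0.29165268]), np.float64(0.16805230577905006), (99.0, 59.9)) 23.175
```

View pics/s2.png

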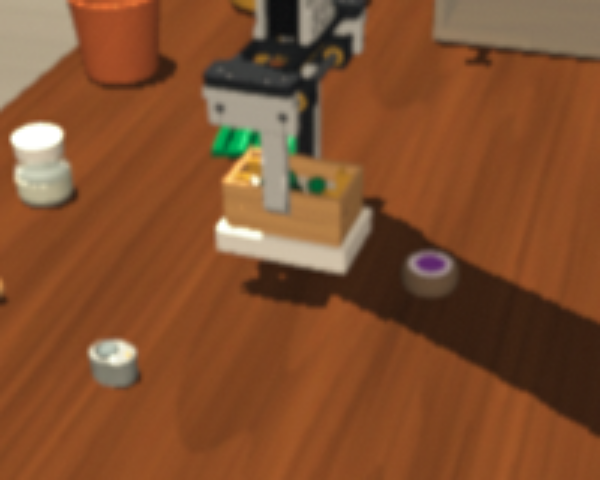

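The white tray is seated flush. Next is the blue tray, then a look at the loupe.

```bash
python3 - <<'E'
from h import *
pick([.54854,.29165],.1681,0); s=place(D,DT+np.pi/2,.056)
f=robot.grab_frame("side")[100:260,150:350,::-1]; 
if (s["ee_pos"][2]-.056-G)<.0012:
    letgo(); measure("loupe",.022,thr=120,save="pics/f.png")
cv2.imwrite("pics/sf.png",np.vstack([cv2.resize(f,None,fx=1.5,fy=1.5),cv2.imread("pics/f.png")[:300,100:400]]))
E
```

```text
grip 0.05990236254902836 29.99871801584959 [-0.8  0.3  2. ]
lifted 0.05970559032227123 26.05 [ 0.   0.3 -2. ]
down True above seat mm 0.21059017558049467 [-2.1  0.7  7.9] [0.12 0.44 0.03] 29.1167
loupe (array([0.64759778, 0.08709937]), np.float64(0.04883329467721174), (32.5, 23.3)) 31.9333
```

View pics/sf.png

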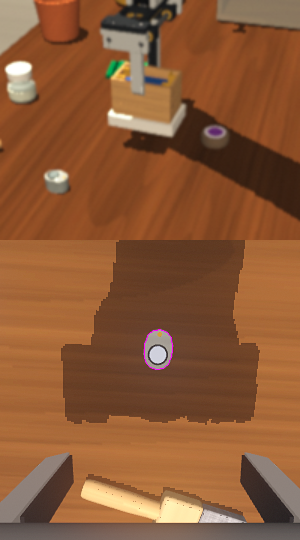

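The blue tray is seated (0.2 mm). The loupe outline is clean, with its long axis along world x. Now to pick it and place it with the fingers closing along the tray's long side.

```bash
python3 - <<'E'
from h import *
L=[.6476,.0871]
pick(L,.049,0,g=.022,close=.01)
robot.move_linear([*L,.2],.15)
q=[(abs(j[6]),th) for th in (DT,DT+np.pi) if (j:=robot.ik([*D,.18],Rd(th))) is not None]; print(q)
s=place(D,min(q)[1],.068,g=.022,pre=.1)
f=robot.grab_frame("side")[60:260,130:350,::-1]; cv2.imwrite("pics/g.png",cv2.resize(f,None,fx=3,fy=3)[:600])
E
```

```text
grip 0.024097661845179873 29.99958439337206 [ 0.4 -0.5 -0.3]
lifted 0.02415017120959743 35.275 [-0.5 -0.5 -0. ]
[(np.float64(0.6110747826904617), -0.03993), (np.float64(2.7654997221685926), 3.101662653589793)]
down True above seat mm -0.09768156152824975 [-1.3  0.3  8.8] [0.18 0.44 0.03] 38.7
```

View pics/g.png

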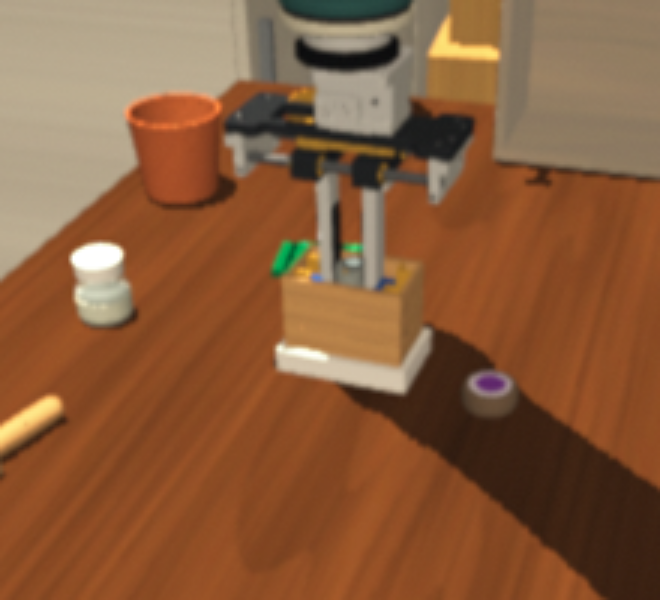

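The loupe rests on the blue floor mid-tray, and the stack is flush. I'll release it with a small opening, rise, and check from the wrist and side.

```bash
python3 - <<'E'
from h import *
letgo(.033,.12)
f,c=look(D,DT+np.pi/2,.24); s=robot.grab_frame("side")[80:260,130:350]
cv2.imwrite("pics/z.png",np.vstack([f[:300,100:430],cv2.resize(s,(330,270))])[...,::-1]); print(robot.get_state()["time"])
E
```

```text
41.65
```

View pics/z.png

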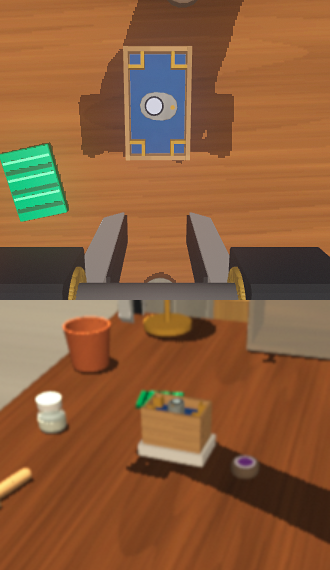

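The loupe lies flat in the middle of the blue tray, at (158,106) against a tray centre of about (158,103). The stack is level and the bystanders are undisturbed.

```bash
python3 -c "
from rig import robot
print(robot.sign_off())"
```

```text
the job is handed in; nothing more can be done
None
```

The job is done and handed in at about 42 s: the red, white and blue trays are stacked on the dock in that order, each within about 0.2 mm of full seat when lowered, the loupe lies flat in the middle of the blue tray, and the slab, riser and geode were not touched.

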